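# Stand the chopping boards back up in the draining stand

### The arm

A 6-joint arm with a two-finger parallel gripper is mounted at the origin on the work surface. World frame = base frame: x ahead of the robot, y to its left, z up, the work surface at z = 0. Lengths are in m, angles in rad, forces in N, time in s.
With the tool pointing down it reaches from about 0.225 to 0.875 m from the base axis. Payload 3.4 kg.
Tool frame: the origin (TCP) lies midway between the tips of the shut fingers; the grasp point (between the pads) lies 19 mm behind it (pinch_z is the distance from the TCP to the grasp point, in m); z points along the fingers, y is the line along which they close (so a half turn about z gives the same grasp; the last joint's range is limited). The gripper opens to 85 mm and grips with 20 to 120 N. Pads are 22 mm wide; open, the fingers measure 114 mm over their backs; the gripper's body (76 mm by 85 mm) begins 54 mm behind the grasp point. The pads swing forward as they close: fully open they stand 13 mm farther back than shut.
Start: joints at [-1.42, 0.276, 1.505, -0, 1.361, -0.121], TCP at [0.154, -0.554, 0.231] pointing down, gripper open.
Joint ranges: [-2.89, 2.89], [-0.75, 2.08], [0.22, 2.7], [-1.18, 4.32], [0.11, 2.71], [-2.7, 2.7]. Speed limits (rad/s): [2.57, 2.57, 3.14, 3.14, 3.14, 3.14].

### API

Orientations are given as a unit quaternion [w, x, y, z].
In Python, from rig import get_state, get_image, sign_off, pinch_z gives the robot as it stands.
- The arm moves only by the tool send_rows, never from a script. Its argument "steps" is one flat list of numbers, 5 for each row, row after row: the gripper's target within -1 to 1 (fully open at 1, half-way at 0, shut at -1), then the shift along the tool's x, y, z in cm, then the turn about the tool's z in degrees. In form: [gripper, x, y, z, roll, gripper, x, y, z, roll, ...]. A call has 1 to 12 rows; each row shifts and turns the commanded pose from where the row before left it, along the tool's axes as they then stand; what a row does not reach is not made up. A row lasts 1/10 s, in which the tool goes at most 50 mm and 8.59 degrees, less where a joint would pass 70% of its speed; a pose out of reach is approached as far as the arm can. A call is refused whole if a number of a shift passes 5 or a number of a turn 8.59, either way. A call with a gripper value outside its range is refused whole. The fingers move at their own pace and stop on an object; "newtons" is the grip in N (left out, the last holds). Time passes only in rows, so rows that do not move let the fingers close. It gives the time, the measured TCP pose, the force, the opening and the grip force at its end, in the units of the state.
- get_state(): the state, without advancing time (a new reading comes with each control period).
- get_image(name): name is "side" or "top"; returns a dict with "color" (384x512x3 uint8, red, green, blue), "mtx" (3x3 intrinsics, pixels), "k1" (the pictures are not rectified: a ray, as slopes to the right and down, at radius r is drawn at 1 + k1 r^2 times it, then the intrinsics apply), "T" (4x4, takes a point from camera to world coordinates). Camera axes: x right, y down, z forward; pixel columns grow to the right and rows downward; lengths in m; the calibration is good to about 2 mm. A picture is of the moment at which its call begins. There is no depth.
- sign_off(): hands the job in; it is judged then, once.
The state is a dict: "clock": time; "qpos": joint angles; "qd": joint speeds; "effort": joint torques, N m; "position": TCP position; "ee_rot": TCP orientation; "contact_force": force on the tool from outside, world axes, zero at the start; "moment": the same for the moment, N m; "width": finger opening in m; "gripper_force": force on a finger pad.
Only numpy, scipy, OpenCV 4.12 (cv2) and the standard library are available. Lean on these libraries where they do the work, as an engineer would, in place of code of your own. Each camera call takes 0.05 s, during which the arm holds its last target. There are 200 camera calls.

### The job

Both chopping boards have tipped forward onto the front rail of the draining stand. With the fingertips, gently push each one back up until it leans at rest against the wire backrest behind it, bottom edge still in the groove. Do not grip or lift the boards, and leave the mug, soap bottle and jar as they are.

Things in the scene. Friction and masses are not known exactly. Their poses are not given: they have to be found in the camera images.
- stand: fixed draining stand, wooden foot and steel wires, with two places for boards side by side at y = -110 and +110 mm. Origin: on the counter under the groove, mid-length. +x from front rail to backrests (away from the robot), y along its 450 mm length, z up. Foot 12 mm thick, x -100 to +70 mm. Groove along y, from a 10 mm high lip at x = -7 mm to the backrests at x = +14 mm
- stand_rail (a point): middle of the front rail, an 8 mm steel bar along the stand's y, 450 mm long, centre 140 mm above the counter, 78 mm in front of the groove line; posts at its ends and middle
- backrest_left (a point): middle of the top wire of the left (+y) backrest: a hoop of 6 mm wire, 100 mm wide, rising 156 mm from the foot, reclined 12 degrees away from the robot. A board pushed only upright can stay balanced on its bottom edge: it falls back on its hoop when pushed about 5 degrees beyond vertical
- backrest_right (a point): the same point of the right (-y) backrest, which is identical
- large_board: the larger wooden chopping board, in either place, 190 x 240 x 18 mm (wide, high, thick), loose, 0.38 to 0.73 kg. Origin: middle of the bottom edge. z runs up the board, y along its width, x through its thickness towards the backrest. Starts tipped 30 degrees forward (top towards the robot) on the rail, bottom front corner on the stand's x = 0 line, 12 mm above the counter.
- large_board_top (a point): middle of the larger board's top edge, 240 mm up its z axis from its origin
- small_board: the smaller wooden chopping board, in the other place, 150 x 200 x 18 mm (wide, high, thick), loose, 0.25 to 0.48 kg. Origin: middle of the bottom edge. z runs up the board, y along its width, x through its thickness towards the backrest. Starts tipped 30 degrees forward (top towards the robot) on the rail, bottom front corner on the stand's x = 0 line, 12 mm above the counter.
- small_board_top (a point): middle of the smaller board's top edge, 200 mm up its z axis from its origin
- mug: white mug beside the stand, 76 mm across, 90 mm high, handle at its +y. Origin: centre of its underside. Leave alone
- soap_bottle: clear soap bottle with white cap, 60 mm across, 190 mm high, beside the stand, on the left (+y). Origin: centre of its underside. Leave alone
- jar: glass jar with steel lid, 76 mm across, 110 mm high, beside the stand. Origin: centre of its underside. Leave alone
Mind the look-alikes: they are no part of the job. Leave any pink or turquoise look-alike of the large_board alone.

How it is judged:
By the outcome, as a careful person would: the job done as asked, in the order asked, and still so for the second after the job is handed in, with the robot touching nothing.
It also fails if it takes over 54 s, if anything falls off the work surface, if the arm or the gripper's body presses on something with over 40 N, if the wrist force passes 120 N, or if a joint passes its speed limit or range.

## Working session

There is one attempt and no reset: what is moved stays moved. The work goes in short steps, Python scripts to look and compute and a tool call to move; the robot and the scene stay as the last step left them, time stands still between calls to the robot, and variables do not carry over. Pictures are saved under pics/ and viewed, at most 10 in all, crops included, and the job is handed in when it is done.

Besides the shell and the picture viewer there is one more tool, called as name(argument=value, ...) on one line, values as JSON. send_rows: Moves the arm, as the interface text tells. Its arguments: {"type":"object","properties":{"steps":{"type":"array"},"newtons":{"type":"number"}},"required":["steps"]}

```bash
mkdir -p pics; ls; cat > h.py <<'E'
import numpy as np, cv2
from rig import get_state, get_image, pinch_z
def snap(n,f):
    im=get_image(n); cv2.imwrite(f'pics/{f}.png',im['color'][:,:,::-1]); return im
def ray(im,u,v):
    k=im['mtx']; d=np.array([im['k1'],0,0,0,0.])
    p=cv2.undistortPoints(np.array([[[u,v]]],float),k,d)[0,0]
    T=im['T']; r=T[:3,:3]@np.array([p[0],p[1],1]); return T[:3,3],r/np.linalg.norm(r)
def onz(im,u,v,z):
    o,r=ray(im,u,v); return o+r*(z-o[2])/r[2]
def proj(im,P):
    T=np.linalg.inv(im['T']); q=T[:3,:3]@np.asarray(P,float)+T[:3,3]
    x,y=q[0]/q[2],q[1]/q[2]; s=1+im['k1']*(x*x+y*y)
    k=im['mtx']; return k[0,0]*x*s+k[0,2],k[1,1]*y*s+k[1,2]
E
python3 - <<'E'
from h import *
import cv2
a=snap('top','top0');b=snap('side','side0')
for i in(a,b):print(i['T'].round(3),i['mtx'].round(0).tolist(),i['k1'])
print(get_state())
cv2.imwrite('pics/both0.png',cv2.resize(np.vstack([a['color'],b['color']])[:,:,::-1],(400,600)) if 0 else np.hstack([a['color'],b['color']])[:,:,::-1][:, :])
E
```

```text
pics
[[-1.010e-01 -9.710e-01  2.140e-01  2.190e-01]
 [-9.950e-01  9.900e-02 -2.100e-02  2.300e-02]
 [-1.000e-03 -2.160e-01 -9.760e-01  1.527e+00]
 [ 0.000e+00  0.000e+00  0.000e+00  1.000e+00]] [[407.0, 0.0, 262.0], [0.0, 407.0, 195.0], [0.0, 0.0, 1.0]] -0.0879839817083973
[[-0.693 -0.407  0.595 -0.269]
 [-0.721  0.4   -0.566  0.759]
 [-0.008 -0.821 -0.571  0.896]
 [ 0.     0.     0.     1.   ]] [[469.0, 0.0, 258.0], [0.0, 469.0, 196.0], [0.0, 0.0, 1.0]] 0.04317896878219378
{'clock': 0.1, 'qpos': array([-1.42001417e+00,  2.76552342e-01,  1.50601988e+00,  7.24058817e-06,
        1.36070148e+00, -1.21006755e-01]), 'qd': array([ 0.00118163,  0.00125457, -0.00273832, -0.00128037,  0.00095029,
        0.00101623]), 'effort': array([ 1.15283605e-03, -4.17701161e+01, -2.46405280e+01, -1.24063490e-04,
        5.81098924e-03,  1.12143903e-05]), 'position': array([ 0.15428333, -0.5534214 ,  0.23050915]), 'ee_rot': array([-8.40487732e-04,  9.90780303e-01,  1.35475774e-01, -8.97340845e-06]), 'contact_force': array([ 0.74128261, -0.00888556,  0.5630589 ]), 'moment': array([0.0128493 , 0.05405518, 0.00065618]), 'gripper_force': 0.0, 'width': 0.08564520594800466}
```

View pics/top0.png

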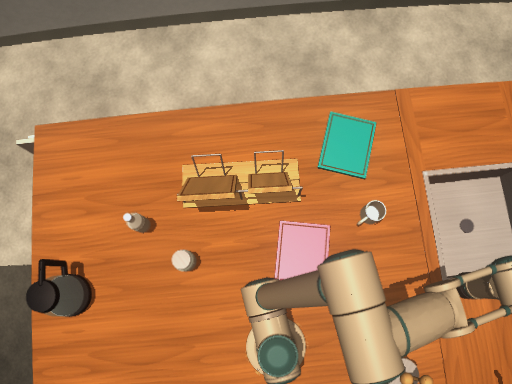

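View pics/side0.png

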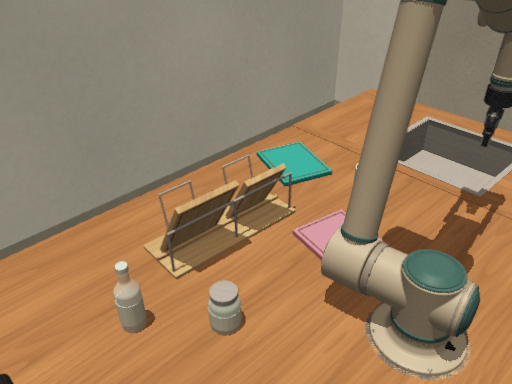

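Top view: left place (210,187) holds the larger wooden board and right place (270,182) the smaller. The look-alikes, pink (303,250) and turquoise (347,145), lie flat, so I rule them out. The jar is at (184,260), the soap bottle at (133,220) and the mug at (375,212). I'll take one close crop to check this and to fit the stand.

```bash
python3 - <<'E'
import cv2
a=cv2.imread('pics/top0.png')[140:220,165:315]
cv2.imwrite('pics/c.png',cv2.resize(a,(750,400),interpolation=cv2.INTER_CUBIC))
E
```

```text
(no output)
```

View pics/c.png

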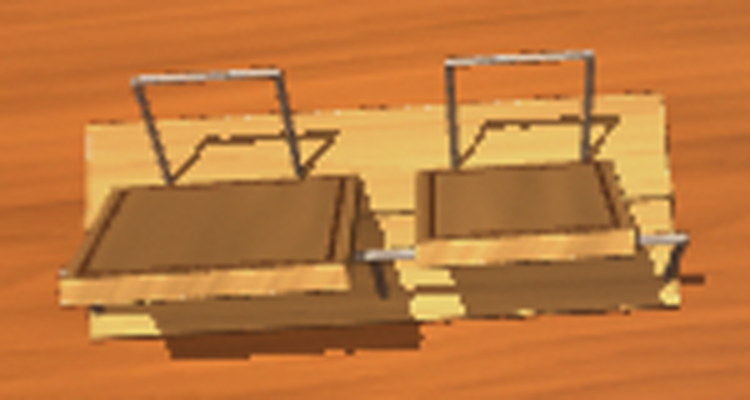

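The crop shows two wooden boards on the stand, the larger on the left (crop 210,225) and the smaller on the right (crop 525,205), resting on the rail from (62,272) to (686,238). Next I'll fit the stand frame from the foot corners, hoop tops and rail ends.

```bash
cat >> h.py <<'E'
def fit(A,B):
    A=np.array(A,float);B=np.array(B,float);a=A-A.mean(0);b=B-B.mean(0)
    th=np.arctan2((a[:,0]*b[:,1]-a[:,1]*b[:,0]).sum(),(a*b).sum())
    R=np.array([[np.cos(th),-np.sin(th)],[np.sin(th),np.cos(th)]]);t=B.mean(0)-R@A.mean(0)
    return th,R,t,(A@R.T+t-B)
E
python3 - <<'E'
from h import *
a=get_image('top');b=get_image('side');g=np.sin(np.radians(12));hx=.014+.156*g/np.cos(np.radians(12))*1
def c(u,v):return 165+u/5-.4,140+v/5-.4
pts=[((87,126),.012,(.07,.225)),((663,95),.012,(.07,-.225)),((680,306),.012,(-.1,-.225)),((90,340),.012,(-.1,.225)),
((135,78),.166,(hx,.157)),((280,71),.166,(hx,.063)),((447,63),.166,(hx,-.063)),((592,54),.166,(hx,-.157)),
((62,272),.14,(-.078,.225)),((686,238),.14,(-.078,-.225))]
M=[];W=[]
for p,z,m in pts:
    M.append(m);W.append(onz(a,*c(*p),z)[:2])
th,R,t,res=fit(M,W);print(np.degrees(th),t);print((res*1000).round(0).tolist())
S=lambda x,y,z:np.r_[R@[x,y]+t,z]
for n,y,h in(('large',.11,.24),('small',-.11,.2)):
    # bottom-front edge at (0,y,.012); tilt 30 forward
    P=S(-h*.5,y,.012+h*.866); print(n,'front top edge',P, 'top px',proj(a,P),'side px',proj(b,P))
for q in((-.078,.225,.14),(-.078,-.225,.14),(hx,.11,.166),(hx,-.11,.166)):print(q,S(*q),proj(b,S(*q)))
for n,u,v,z in(('mug',375,205,.09),('bottle',128,216,.19),('jar',180,257,.11)):
    P=onz(a,u,v,z)[:2]; print(n,P,R.T@(P-t))
E
```

```text
-2.6046145848665723 [0.62886975 0.0679709 ]
[[3.0, 0.0], [4.0, -1.0], [2.0, -0.0], [3.0, 1.0], [-5.0, -4.0], [-3.0, 4.0], [-3.0, -4.0], [-4.0, 4.0], [1.0, 6.0], [1.0, -6.0]]
large front top edge [0.5139925  0.18331048 0.21984   ] top px (np.float64(205.14952620936407), np.float64(198.97170278178297)) side px (np.float64(209.56021041313193), np.float64(198.02797647231228))
small front top edge [ 0.52397428 -0.03737111  0.1852    ] top px (np.float64(271.3648310723636), np.float64(191.73975517486105)) side px (np.float64(268.8833660710243), np.float64(175.1997565975692))
(-0.078, 0.225, 0.14) [0.56117511 0.29628305 0.14      ] (np.float64(164.98722304712763), np.float64(234.21584585367768))
(-0.078, -0.225, 0.14) [ 0.54072556 -0.15325206  0.14      ] (np.float64(291.8301148756814), np.float64(171.37278874729353))
(np.float64(0.04715882362052345), 0.11, 0.166) [0.68097863 0.1757142  0.166     ] (np.float64(175.21990794610676), np.float64(188.189958730467))
(np.float64(0.04715882362052345), -0.11, 0.166) [ 0.67098108 -0.04405852  0.166     ] (np.float64(236.36407589266827), np.float64(161.328753614036))
mug [ 0.4585392  -0.40989722] [-0.14843861 -0.48511485]
bottle [0.48875786 0.45063546] [-0.15735674  0.37590206]
jar [0.34231749 0.29899994] [-0.29675498  0.21776844]
```

send_rows(steps=[0,0,0,0,6.07,0,0,0,0,6.07,0,0,0,0,6.07,0,2,-3.5,0,0,0,2,-3.5,0,0,0,2,-3.5,0,0,0,2,-3.5,0,0,0,2,-3.5,0,0,0,2,-3.5,0,0,0,2,-3.5,0,0,0,2,-3.5,0,0,0,2,-3.5,0,0])

```text
clock: 1.4
position: [0.3492, -0.246, 0.2313]
ee_rot: [0.0, 1.0, -0.023, 0.0]
contact_force: [0.5, -1.3, -0.1]
width: 0.0427
gripper_force: 0.0
```

```bash
cat >> h.py <<'E'
def rel():
    s=get_state();th=np.radians(-2.6);R=np.array([[np.cos(th),-np.sin(th)],[np.sin(th),np.cos(th)]])
    w,x,y,z=s['ee_rot'];ps=np.degrees(np.arctan2(2*(x*y+w*z),1-2*(y*y+z*z)))
    print('t',s['clock'],'stand cm',(R.T@(s['position'][:2]-[.629,.068])*100).round(2),'z',round(s['position'][2]*100,2),'yaw',ps.round(2),'F',(R.T@s['contact_force'][:2]).round(2),s['contact_force'][2].round(2),'w',s['width'],'q',s['qpos'].round(2))
E
python3 -c "from h import *;rel()"
```

```text
t 1.4 stand cm [-26.53 -32.64] z 23.13 yaw -2.66 F [ 0.55 -1.24] -0.05 w 0.04273305134244155 q [-0.78  0.05  1.79  0.    1.3   0.84]
```

send_rows(steps=[0,1.7,-3.1,0,0,0,1.7,-3.1,0,0,0,1.7,-3.1,0,0,0,1.7,-3.1,0,0,0,1.7,-3.1,0,0,0,1.7,-3.1,0,0,0,1.7,-3.1,0,0,0,0,0,1.65,0,0,0,0,1.65,0,0,0,0,1.65,0,0,0,0,1.65,0,0,0,0,0,0])

```text
clock: 2.6
position: [0.4757, -0.0358, 0.1632]
ee_rot: [-0.0, 1.0, -0.023, -0.003]
contact_force: [-0.2, 0.3, 0.0]
width: 0.0425
gripper_force: 0.0
```

```bash
python3 -c "
from h import *;rel()
a=snap('top','t1')['color'];b=snap('side','s1')['color']
cv2.imwrite('pics/d1.png',np.hstack([cv2.resize(a[130:230,180:330],(400,267)),cv2.resize(b[100:250,150:350],(400,300))[:267]])[:,:,::-1])"
```

```text
t 2.6 stand cm [-14.85 -11.06] z 16.32 yaw -2.63 F [-0.18  0.28] 0.03 w 0.04250523739168675 q [-0.22  0.18  1.81 -0.    1.15  1.4 ]
```

View pics/d1.png

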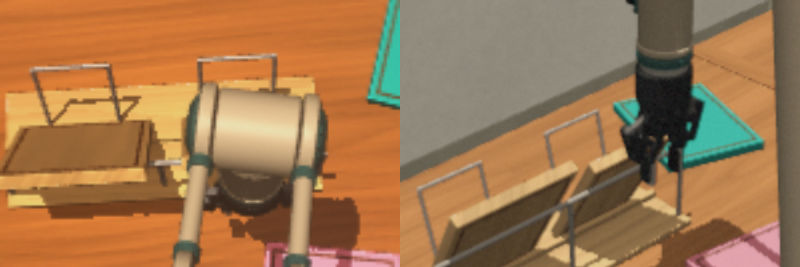

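The two fingers stand just in front of the small board's top edge (right half, about 650,160), above the rail. Now for a gentle push.

send_rows(steps=[0,1.2,0,0,0,0,1.2,0,0,0,0,0.6,0,0,0,0,0.6,0,0,0,0,0.6,0,-0.1,0,0,0.6,0,-0.1,0,0,0.6,0,-0.1,0,0,0.6,0,-0.1,0,0,0.6,0,-0.1,0,0,0.6,0,-0.1,0,0,0.6,0,-0.1,0,0,0.6,0,-0.1,0])

```text
clock: 3.9
position: [0.562, -0.0402, 0.1734]
ee_rot: [0.0, 1.0, -0.023, 0.0]
contact_force: [-1.8, -0.5, 0.0]
width: 0.043
gripper_force: 0.2
```

```bash
python3 -c "
from h import *;rel()
b=snap('side','s2')['color']
cv2.imwrite('pics/d2.png',cv2.resize(b[100:250,150:350],(400,300))[:,:,::-1])"
```

```text
t 3.9 stand cm [ -6.2  -11.11] z 17.34 yaw -2.64 F [-1.8  -0.61] 0.03 w 0.04297005220792527 q [-0.19  0.3   1.62 -0.    1.22  1.42]
```

View pics/d2.png

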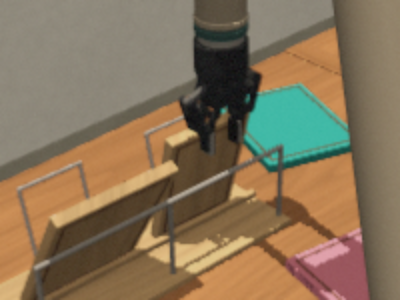

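The fingertips (about 210–235,140) are in contact and the small board has risen off the rail, roughly half-way up. I'll keep pushing slowly.

send_rows(steps=[0,0.5,0,-0.1,0,0,0.5,0,-0.1,0,0,0.5,0,-0.1,0,0,0.5,0,-0.1,0,0,0.5,0,-0.1,0,0,0.5,0,-0.1,0,0,0.5,0,0,0,0,0.4,0,0,0,0,0.4,0,0,0,0,0.4,0,0,0,0,0.4,0,0,0,0,0.4,0,0,0])

```text
clock: 5.15
position: [0.6166, -0.0426, 0.1793]
ee_rot: [0.0, 1.0, -0.023, -0.0]
contact_force: [0.1, 0.1, 0.5]
width: 0.0428
gripper_force: 0.0
```

```bash
python3 -c "
from h import *;rel()"
```

```text
t 5.15 stand cm [ -0.73 -11.11] z 17.93 yaw -2.64 F [0.07 0.1 ] 0.49 w 0.04277407658020651 q [-0.18  0.37  1.49 -0.    1.28  1.44]
```

send_rows(steps=[0,0.3,0,0,0,0,0.3,0,0,0,0,0.3,0,0,0,0,0.3,0,0,0,0,0.3,0,0,0,0,0.3,0,0,0,0,0.3,0,0,0,0,0,0,0,0])

```text
clock: 5.95
position: [0.6378, -0.0437, 0.1792]
ee_rot: [0.0, 1.0, -0.023, 0.0]
contact_force: [0.2, 0.1, 0.7]
width: 0.0426
gripper_force: 0.0
```

```bash
python3 -c "
from h import *;rel()
b=snap('side','s3')['color']
cv2.imwrite('pics/d3.png',cv2.resize(b[100:250,150:350],(600,450))[:,:,::-1])"
```

```text
t 5.95 stand cm [  1.39 -11.11] z 17.92 yaw -2.64 F [0.18 0.1 ] 0.74 w 0.04260945203101742 q [-0.18  0.4   1.44 -0.    1.3   1.44]
```

View pics/d3.png

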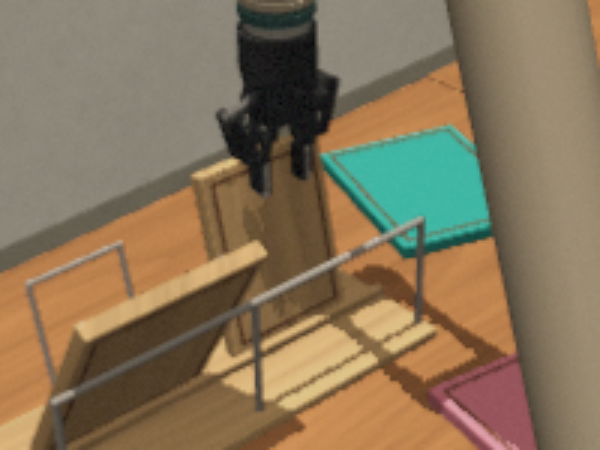

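The small board now leans back in front of its hoop, about (265,250), with no force on the fingers. I'll retreat and move across to the large board.

send_rows(steps=[0,-1,0,0,0,0,-2,0,0,0,0,-3.2,0,-1.2,0,0,-3.3,0,-1.5,0,0,-3.3,0,-1.5,0,0,-3.3,0,-1.5,0,0,-3.3,0,-1.3,0,0,0,-4,0,0,0,0,-4.5,0,0,0,0,-4.5,0,0,0,0,-4.5,0,0,0,0,-4.5,0,0])

```text
clock: 7.2
position: [0.4524, 0.1864, 0.2495]
ee_rot: [0.0, 1.0, -0.023, 0.0]
contact_force: [0.4, -0.2, -0.5]
width: 0.0427
gripper_force: 0.0
```

```bash
python3 -c "
from h import *;rel()
a=snap('top','t4')['color'];b=snap('side','s4')['color']
cv2.imwrite('pics/d4.png',np.hstack([cv2.resize(a[130:230,180:330],(400,267)),cv2.resize(b[100:250,150:350],(400,300))[:267]])[:,:,::-1])"
```

```text
t 7.2 stand cm [-18.18  11.03] z 24.95 yaw -2.65 F [ 0.4  -0.18] -0.45 w 0.04265468272606135 q [ 0.25  0.14  1.65 -0.    1.36  1.87]
```

View pics/d4.png

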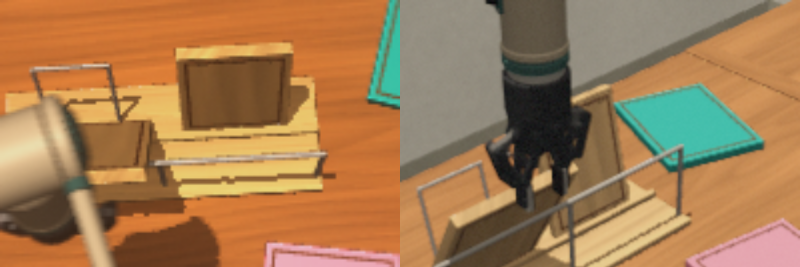

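The small board's front face is now visible in the top view (235,90) and it covers its hoop, so it is leaning back. The gripper stands in front of the large board. I'll lower and push.

send_rows(steps=[0,0,0,1.8,0,0,0,0,1.8,0,0,0,0,1.8,0,0,1.5,0,0,0,0,1.3,0,0,0,0,1.0,0,0,0,0,0.7,0,0,0,0,0.6,0,0,0,0,0.6,0,0,0,0,0.6,0,-0.1,0,0,0.6,0,-0.1,0,0,0.6,0,-0.1,0])

```text
clock: 8.5
position: [0.5289, 0.1817, 0.1985]
ee_rot: [0.0, 1.0, -0.023, 0.0]
contact_force: [-1.5, -0.0, 2.2]
width: 0.0427
gripper_force: 1.0
```

```bash
python3 -c "
from h import *;rel()"
```

```text
t 8.5 stand cm [-10.51  10.91] z 19.85 yaw -2.62 F [-1.51 -0.11] 2.16 w 0.042683878663122746 q [ 0.21  0.27  1.59 -0.    1.28  1.82]
```

send_rows(steps=[0,0.6,0,-0.2,0,0,0.6,0,-0.2,0,0,0.6,0,-0.2,0,0,0.6,0,-0.2,0,0,0.6,0,-0.2,0,0,0.6,0,-0.2,0,0,0.6,0,-0.1,0,0,0.6,0,-0.1,0,0,0.6,0,-0.1,0,0,0.6,0,-0.1,0,0,0.6,0,0,0,0,0.5,0,0,0])

```text
clock: 9.7
position: [0.6002, 0.1783, 0.2142]
ee_rot: [0.0, 1.0, -0.023, 0.0]
contact_force: [-0.3, -0.9, -0.0]
width: 0.0428
gripper_force: 0.1
```

send_rows(steps=[0,0.4,0,0,0,0,0.4,0,0,0,0,0.4,0,0,0,0,0.4,0,0,0,0,0.4,0,0,0,0,0.3,0,0,0,0,0.3,0,0,0,0,0.3,0,0,0,0,0.3,0,0,0,0,0.3,0,0,0,0,0.3,0,0,0])

```text
clock: 10.8
position: [0.6378, 0.1766, 0.2143]
ee_rot: [0.0, 1.0, -0.023, 0.0]
contact_force: [-0.2, -0.3, 0.1]
width: 0.0425
gripper_force: 0.0
```

```bash
python3 -c "
from h import *;rel()
b=snap('side','s5')['color']
cv2.imwrite('pics/d5.png',cv2.resize(b[100:250,150:350],(600,450))[:,:,::-1])"
```

```text
t 10.8 stand cm [ 0.38 10.89] z 21.43 yaw -2.64 F [-0.18 -0.31] 0.06 w 0.042476131967307755 q [ 0.17  0.42  1.33 -0.    1.39  1.78]
```

View pics/d5.png

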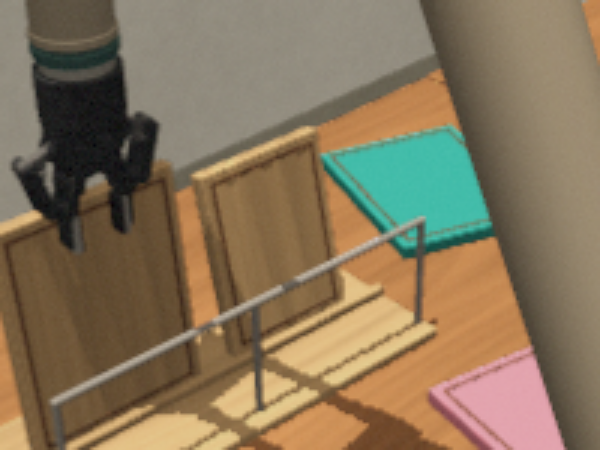

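The large board (100,300) is up and the small one still leans back. I'll push 1.2 cm further to be clearly past the balance point, then back off.

send_rows(steps=[0,0.3,0,0,0,0,0.3,0,0,0,0,0.3,0,0,0,0,0.3,0,0,0,0,0,0,0,0])

```text
clock: 11.35
position: [0.65, 0.176, 0.2142]
ee_rot: [0.0, 1.0, -0.023, 0.0]
contact_force: [0.5, -0.1, 1.0]
width: 0.0428
gripper_force: 0.0
```

send_rows(steps=[0,-0.5,0,0,0,0,-1.5,0,0,0,0,-3.2,0,-0.5,0,0,-4,0,-1,0,0,-4,0,-1,0,0,-4,0,-1,0,0,-4,0,-1,0,0,-3,4,0,0,0,0,4.5,0,0,0,0,4.5,0,0,0,0,4.5,0,0,0,0,4.5,0,0])

```text
clock: 12.55
position: [0.3966, -0.0337, 0.2597]
ee_rot: [0.0, 1.0, -0.023, 0.001]
contact_force: [0.9, -0.6, 0.4]
width: 0.0429
gripper_force: 0.0
```

send_rows(steps=[0,0,4.5,0,0,0,0,4.5,0,0,0,0,4.5,0,0,0,0,4.5,0,0,0,0,3,0,0,0,0,0,0,0,0,0,0,0,0])

```text
clock: 13.25
position: [0.3873, -0.242, 0.2591]
ee_rot: [-0.001, 1.0, -0.024, -0.0]
contact_force: [-0.0, 1.2, -0.5]
width: 0.0428
gripper_force: 0.0
```

```bash
python3 -c "
from h import *;rel()
a=snap('top','t6')['color'];b=snap('side','s6')['color']
cv2.imwrite('pics/d6.png',np.hstack([cv2.resize(a[120:270,110:335],(400,267)),cv2.resize(b[100:250,130:350],(400,273))[:267]])[:,:,::-1])"
```

```text
t 13.25 stand cm [-22.73 -32.07] z 25.91 yaw -2.73 F [-0.08  1.2 ] -0.52 w 0.042762971492447954 q [-0.71  0.08  1.69  0.    1.38  0.91]
```

View pics/d6.png

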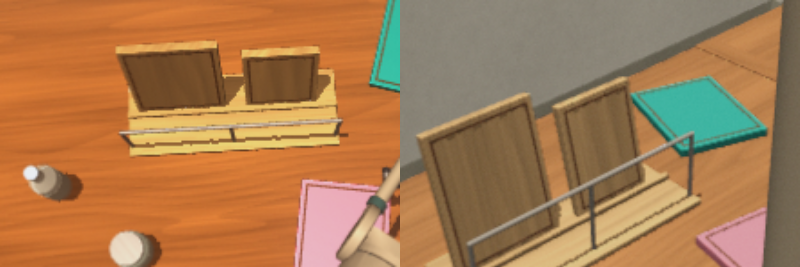

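Both boards lean back, large at (170,80) and small at (281,80) in the left half. The bottle and jar are undisturbed. I'll check the tilt in numbers.

```bash
python3 -c "
from h import *
a=get_image('top');th=np.radians(-2.6);c,s=np.cos(th),np.sin(th);R=np.array([[c,-s],[s,c]])
for n,u,v,h in(('L',205,148.7,.24),('S',268,150.6,.2)):
    print(n,(R.T@(onz(a,u,v,.012+.98*h+.003)[:2]-[.629,.068])).round(3))
    for d in(0,5,8,12):
        t=np.radians(d);x=.014-.018*np.cos(t)+h*np.sin(t);z=.012+h*np.cos(t)+.018*np.sin(t)
        print(d,np.round(proj(a,np.r_[R@[x,.11 if n=='L' else -.11]+[.629,.068],z]),1))
"
```

```text
L [0.043 0.102]
0 [202.9 162.3]
5 [202.7 156.1]
8 [202.7 152.5]
12 [202.6 147.9]
S [ 0.038 -0.106]
0 [269.8 162.2]
5 [269.5 157.2]
8 [269.3 154.2]
12 [269.  150.4]
```

Both boards lean at about 12°, which is flat on the hoops.

```bash
python3 -c "from rig import sign_off;print(sign_off())"
```

```text
the job is handed in; nothing more can be done
None
```

Both boards now lean at about 12° against their backrests with the arm clear of them, I touched nothing else, and the job was handed in at about 13 s on the clock.

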